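# Put the big cutting board away in the spring-clip rail

## Robot

A 6-joint arm with a two-finger parallel gripper is mounted at the origin on the work surface. World frame = base frame: x ahead of the robot, y to its left, z up, the work surface at z = 0. Lengths are in m, angles in rad, forces in N, time in s.
With the tool pointing down it reaches from about 0.325 to 0.925 m from the base axis. Payload 3.1 kg.
Tool frame: the origin (TCP) lies between the finger pads; the fingertips stand 14 mm ahead of it and the grasp point (between the pads) lies 5 mm behind it; z points along the fingers, y is the line along which they close (so a half turn about z gives the same grasp; the last joint's range is limited). The gripper opens to 85 mm and grips with 20 to 120 N. Pads are 22 mm wide; open, the fingers measure 114 mm over their backs; the gripper's body (76 mm by 85 mm) begins 54 mm behind the grasp point. The pads swing forward as they close: fully open they stand 13 mm farther back than shut.
Start: joints at [1.192, 0.217, 1.613, -0, 1.311, -0.112], TCP at [0.165, 0.603, 0.245] pointing down, gripper open.
Joint ranges: [-2.75, 2.75], [-0.78, 2.1], [0.31, 2.55], [-1.13, 4.27], [0.13, 2.63], [-2.58, 2.58]. Speed limits (rad/s): [2.79, 2.79, 3.14, 3.14, 3.14, 3.14].

## Interface

Orientations are given as a rotation vector (axis times angle).
In Python, from rig import ctrl, vision, sign_off gives the robot as it stands.
- The arm moves only by the tool servo_tool, never from a script. Its argument "motion" is a list of rows, each an object with "delta_rot": the turn, a rotation vector about the world's x, y, z in degrees, a list of three; "xyz": the shift along the world's x, y, z in mm, a list of three; "fingers": the finger opening in mm, from 0 to 85.4. A call has 1 to 12 rows; each row shifts and turns the commanded pose from where the row before left it; what a row does not reach is not made up. A row lasts 1/10 s, in which the tool goes at most 50 mm and 8.59 degrees, less where a joint would pass 70% of its speed; a pose out of reach is approached as far as the arm can. A call with a gripper value outside its range is refused whole. The fingers move at their own pace and stop on an object; the grip force is fixed at half the most. Time passes only in rows, so rows that do not move let the fingers close. It gives the time, the measured TCP pose, the force, the opening and the grip force at its end, in the units of the state.
- ctrl.get_state(): the state, without advancing time (a new reading comes with each control period).
- vision.camera(name): name is "side" or "top" or "wrist"; returns a dict with "image" (420x560x3 uint8, red, green, blue), "z_map" (420x560 float32, m along the optical axis (not along the pixel's ray), 0 where there is no reading), "fov_y" (degrees; the focal length in pixels is half the picture's height over the tangent of half this angle, whatever the lens; pixels are square), "cx", "cy" (the principal point, pixels), "rvec" (rotation vector, rad) and "tvec" (3), from world to camera coordinates, as OpenCV has them. Camera axes: x right, y down, z forward; pixel columns grow to the right and rows downward; lengths in m; the calibration is good to about 2 mm. A picture is of the moment at which its call begins.
- sign_off(): hands the job in; it is judged then, once.
The state is a dict: "t": time; "joint_positions": joint angles; "qvel": joint speeds; "joint_torque": joint torques, N m; "position": TCP position; "tool_rot": TCP orientation; "contact_force": force on the tool from outside, world axes, zero at the start; "moment": the same for the moment, N m; "gripper_width": opening from 0.0 (shut) to 1.0 (fully open); "grasp_force": force on a finger pad.
Only numpy, scipy, OpenCV 4.12 (cv2) and the standard library are available. Lean on these libraries where they do the work, as an engineer would, in place of code of your own. Each camera call takes 0.05 s, during which the arm holds its last target. There are 200 camera calls.

## Task

Take the big cutting board out of the draining stand and push it straight down into the empty spring-clip rail until its lower edge is fully home on the rail's floor, upright and centred along the rail, then let go. Leave the small board standing in the draining stand.

Things in the scene. Friction and masses are not known exactly. Their poses are not given: they have to be found in the camera images.
- big_board_centre (a point): centre of the big board: plain light-wood cutting board, 190 wide x 150 high x 12 mm thick (0.17 to 0.33 kg), the largest of the boards, standing upright in a draining stand, between 45 mm high pins with 4 mm play a side: lift it 50 mm or more to clear them. Axes: x along the width, y across the thickness, z up; point 75 mm below the top edge, 75 mm above the bottom edge. Either face may face either way.
- clip_rail: empty clip rail, fixed: grey plate 210 x 60 mm with 2 pairs of 34 mm long steel spring leaves at x = -55 and +55 mm. Origin: plate's underside centre, at table height; x along the slot, y across. Floor 8 mm up (board centre then 83 mm up). Leaves form a funnel, mouth 36 mm wide at 85 mm, throat 6 mm wide at 48 mm height; they yield to a push of about 10 to 20 N, more than the board's weight, then grip it.
- full_rail: the other rail, same make, fixed, with a fixed board 150 wide x 110 high x 12 mm already in it (its top 118 mm above the table). Origin and axes as for the empty rail. It stands beside the empty one, 0.14 m or more away across the slots; which of the two is on which side varies.
- small_board_centre (a point): centre of the small board, 125 wide x 100 high x 12 mm, same wood, to be left standing in its place. The draining stand is a grey plate with two parallel places 100 mm apart, floor 6 mm above the table; the two boards stand in them, which is where varies. Point 50 mm below its top edge; axes as for the big board.
Not all that is in view belongs to the job. Leave any blue look-alike of the part that bears big_board_centre alone.

How it is judged:
At the end, for the whole second after the job is handed in: The big board stands in the empty clip rail, its lower edge within 10 mm of the rail's floor, its centre within 20 mm of the rail's middle along the slot and 12 mm across it, upright and in line with the rail within 10 degrees, released (x of big_board_centre in the frame of clip_rail between -0.02 and 0.02 m and y of big_board_centre in the frame of clip_rail between -0.012 and 0.012 m and z of big_board_centre in the frame of clip_rail between 0.07 and 0.093 m and angle between big_board_centre's own z axis and vertical below 0.175 rad and angle between the x axis of big_board_centre and the x axis of clip_rail, either way round below 0.175 rad); the robot touches nothing.
It fails at once if the small board is moved by more than 30 mm (distance of small_board_centre from where it was at the start of the episode above 0.03 m).
It fails at once if the small board is tipped by more than 20 degrees (angle between small_board_centre's own z axis and vertical above 0.35 rad).
It also fails if it takes over 38 s, if anything falls off the work surface, if the arm or the gripper's body presses on something with over 40 N, if the wrist force passes 120 N, or if a joint passes its speed limit or range.

## Working session

There is one attempt and no reset: what is moved stays moved. The work goes in short steps, Python scripts to look and compute and a tool call to move; the robot and the scene stay as the last step left them, time stands still between calls to the robot, and variables do not carry over. Pictures are saved under pics/ and viewed, at most 10 in all, crops included, and the job is handed in when it is done.

Besides the shell and the picture viewer there is one more tool, called after "Emit:" in YAML: its name, and indented under it one key for each argument. servo_tool: Moves the arm, as the interface text tells. Its arguments: {"type":"object","properties":{"motion":{"type":"array"}},"required":["motion"]}

```bash
mkdir -p pics
cat > h.py <<'E'
import numpy as np, cv2
from rig import ctrl, vision, sign_off
def cam(n):
    c=vision.camera(n); c['R']=cv2.Rodrigues(np.array(c['rvec'],float))[0]; c['t']=np.array(c['tvec'],float).ravel()
    c['f']=c['image'].shape[0]/2/np.tan(np.radians(c['fov_y'])/2); return c
def cloud(c):
    z=c['z_map']; v,u=np.mgrid[:z.shape[0],:z.shape[1]]
    P=np.dstack([(u-c['cx'])/c['f']*z,(v-c['cy'])/c['f']*z,z])
    W=(P-c['t'])@c['R']; W[z==0]=np.nan; return W
def save(c,n): cv2.imwrite('pics/'+n,c['image'][:,:,::-1])
E
python3 - <<'E'
from h import *
for n in('top','side'):
    c=cam(n); save(c,n+'0.png'); np.save(n+'0.npy',cloud(c)); print(n,c['fov_y'],-c['R'].T@c['t'])
print(ctrl.get_state())
E
```

```text
top 53.225399706641916 [0.37488018 0.01984859 1.09399849]
side 54.374777849651146 [0.22697302 0.54339675 0.80659316]
{'t': 0.1, 'joint_positions': array([ 1.19184647e+00,  2.17693611e-01,  1.61480094e+00, -4.87213703e-06,
        1.31130224e+00, -1.12214161e-01]), 'qvel': array([-1.79786313e-04, -1.12885809e-03, -2.38609279e-03, -5.98523874e-04,
        1.88794548e-03,  5.26868573e-05]), 'joint_torque': array([-5.03744959e-04, -3.98082626e+01, -3.04965627e+01, -1.94188669e-04,
        4.32773115e-03, -2.37621549e-05]), 'position': array([0.16446209, 0.60223199, 0.24407534]), 'tool_rot': array([-0.41767363, -3.11316621,  0.0033596 ]), 'contact_force': array([-1.05860477, -0.40030682,  0.18421984]), 'moment': array([ 0.05141688, -0.04068517,  0.00045279]), 'grasp_force': 0.0, 'gripper_width': 1.0063239910980442}
```

View pics/top0.png

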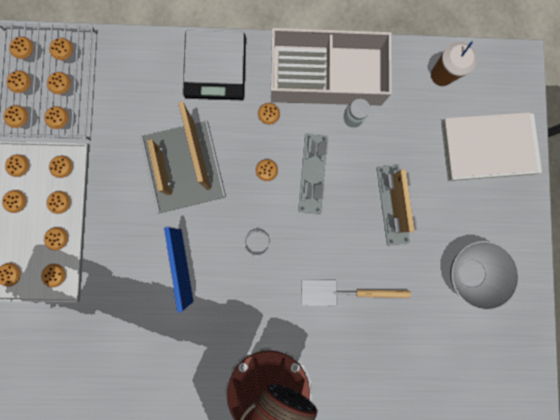

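View pics/side0.png

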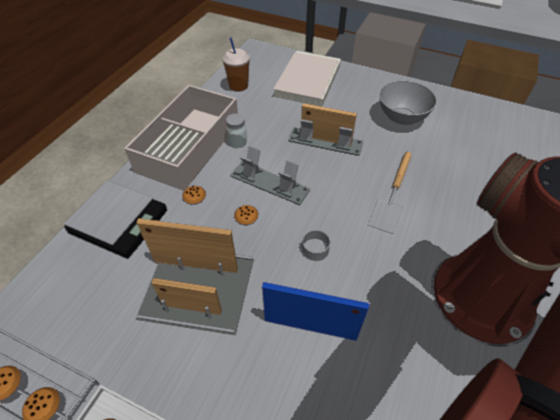

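The top view shows the big board at px (182–210, 103–188), the small board at (150–170, 140–192), the empty rail at (313, 173), the full rail at (397, 205), and a blue decoy at (178, 268).

```bash
cat > m.py <<'E'
from h import *
W=np.load('top0.npy'); S=np.load('side0.npy')
def rect(P,lab):
    r=cv2.minAreaRect((P[:,:2]*1000).astype(np.float32)); b=cv2.boxPoints(r)
    e=max((b[1]-b[0],b[2]-b[1]),key=np.linalg.norm)
    print(lab,len(P),np.round(r[0],1),np.round(r[1],1),'ang',round(np.degrees(np.arctan2(e[1],e[0]))%180,1),'z',np.round(np.percentile(P[:,2],[2,50,98]),4))
def roi(A,u0,u1,v0,v1,z0,z1):
    P=A[v0:v1,u0:u1].reshape(-1,3); return P[(P[:,2]>z0)&(P[:,2]<z1)]
rect(roi(W,172,220,95,195,.148,.165),'big top edge(top)')
rect(roi(S,130,240,215,275,.150,.162),'big top edge(side)')
rect(roi(W,145,175,135,198,.098,.115),'small top')
rect(roi(S,145,225,275,320,.1,.112),'small top(side)')
rect(roi(W,295,333,128,218,.004,.012),'rail plate')
rect(roi(W,295,333,128,218,.055,.1),'rail leaves')
rect(roi(S,225,315,140,205,.004,.012),'rail plate(side)')
rect(roi(W,372,420,160,248,.004,.012),'full plate')
rect(roi(W,390,420,160,240,.11,.125),'full board')
E
python3 m.py
```

```text
big top edge(top) 460 [601.2 192. ] [189.7  12.4] ang 15.9 z [0.1496 0.1556 0.1589]
big top edge(side) 612 [598.4 192.3] [189.7  14.5] ang 16.0 z [0.1503 0.1559 0.1586]
small top 290 [554.  282.1] [124.6  13.3] ang 14.2 z [0.0997 0.1058 0.1097]
small top(side) 441 [551.3 281.9] [124.3  13.9] ang 14.8 z [0.1007 0.106  0.1086]
rail plate 1167 [ 559.2 -107.6] [231.9  98.4] ang 0.9 z [0.0043 0.0078 0.0115]
rail leaves 403 [ 560.3 -104.4] [ 47.5 143.9] ang 175.7 z [0.0556 0.0742 0.0871]
rail plate(side) 1073 [ 577.2 -145.8] [250.1 238.4] ang 23.0 z [0.0044 0.0082 0.0113]
full plate 854 [ 483.8 -325.2] [126.3 229.6] ang 179.3 z [0.0041 0.0078 0.0115]
full board 366 [ 482.  -316.6] [149.7  13.2] ang 7.8 z [0.1111 0.1174 0.121 ]
```

```bash
cat > m2.py <<'E'
from m import *
for A,(u0,u1,v0,v1) in((W,(290,338,122,224)),(S,(220,320,135,212))):
    a=A[v0:v1,u0:u1]; m=((a[...,2]>.0045)&(a[...,2]<.1)).astype(np.uint8)
    m=cv2.morphologyEx(m,cv2.MORPH_OPEN,np.ones((3,3)))
    n,l,s,c=cv2.connectedComponentsWithStats(m); k=1+np.argmax(s[1:,4]); P=a[l==k]; rect(P[P[:,2]<.012],'plate'); 
    L=P[P[:,2]>.05]; rect(L,'leaves')
    mid=L[:,0].mean()
    for s_ in(L[L[:,0]>mid],L[L[:,0]<=mid]):
        T=s_[s_[:,2]>.075]; print('mouth',np.round(T[:,:2].min(0)*1000),np.round(T[:,:2].max(0)*1000))
E
python3 m2.py | tail -8
```

```text
plate 1065 [ 560.3 -104.1] [ 59.7 209.6] ang 175.8 z [0.0049 0.008  0.0115]
leaves 456 [ 560.3 -104.5] [ 47.3 144. ] ang 175.8 z [0.0509 0.0717 0.0871]
mouth [ 596. -132.] [633. -84.]
mouth [ 487. -125.] [524. -77.]
plate 895 [ 557.2 -104.1] [ 62.9 210.4] ang 175.7 z [0.0051 0.0083 0.0113]
leaves 495 [ 557.5 -104.6] [ 49.5 146.4] ang 176.0 z [0.0511 0.0706 0.0856]
mouth [ 594. -133.] [627. -84.]
mouth [ 484. -124.] [518. -75.]
```

```bash
python3 -c "
import cv2
a=cv2.imread('pics/top0.png')[120:225,130:430];cv2.imwrite('pics/crop0.png',cv2.resize(a,None,fx=2.6,fy=2.6,interpolation=2))"
```

```text
(no output)
```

View pics/crop0.png

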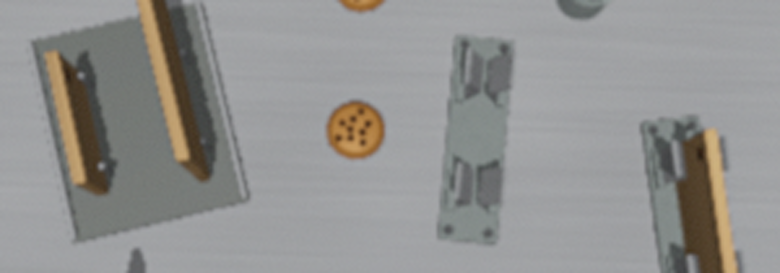

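Rail plate (210×60 ✓.) centred at (559, −104), angle −4.2°. The big board's top edge (190×12 ✓) is at (600, 192), 16°. The move there is +435, −410 and +31.3°.

Emit:
servo_tool:
  motion:
    - {"xyz": [29,-27,0],"delta_rot": [0,0,2.1],"fingers": 85}
    - {"xyz": [29,-27,0],"delta_rot": [0,0,2.1],"fingers": 85}
    - {"xyz": [29,-27,0],"delta_rot": [0,0,2.1],"fingers": 85}
    - {"xyz": [29,-27,0],"delta_rot": [0,0,2.1],"fingers": 85}
    - {"xyz": [29,-27,0],"delta_rot": [0,0,2.1],"fingers": 85}
    - {"xyz": [29,-27,0],"delta_rot": [0,0,2.1],"fingers": 85}
    - {"xyz": [29,-27,0],"delta_rot": [0,0,2.1],"fingers": 85}
    - {"xyz": [29,-27,0],"delta_rot": [0,0,2.1],"fingers": 85}
    - {"xyz": [29,-28,0],"delta_rot": [0,0,2.1],"fingers": 85}
    - {"xyz": [29,-28,0],"delta_rot": [0,0,2.1],"fingers": 85}
    - {"xyz": [29,-28,0],"delta_rot": [0,0,2.1],"fingers": 85}
    - {"xyz": [29,-28,0],"delta_rot": [0,0,2.1],"fingers": 85}

```text
t: 1.3
position: [0.5134, 0.2734, 0.2447]
tool_rot: [0.274, -3.129, 0.0]
contact_force: [0.8, 0.6, -0.3]
gripper_width: 0.994
grasp_force: 0.0
```

Emit:
servo_tool:
  motion:
    - {"xyz": [29,-27,0],"delta_rot": [0,0,2.1],"fingers": 85}
    - {"xyz": [29,-27,0],"delta_rot": [0,0,2.1],"fingers": 85}
    - {"xyz": [29,-28,0],"delta_rot": [0,0,1.9],"fingers": 85}
    - {"xyz": [0,0,0],"delta_rot": [0,0,0],"fingers": 85}
    - {"xyz": [0,0,0],"delta_rot": [0,0,0],"fingers": 85}
    - {"xyz": [0,0,0],"delta_rot": [0,0,0],"fingers": 85}

```text
t: 1.9
position: [0.5988, 0.1934, 0.2447]
tool_rot: [0.438, -3.109, -0.001]
contact_force: [0.3, 0.6, -0.6]
gripper_width: 0.998
grasp_force: 0.0
```

```bash
cat > w.py <<'E'
from m import rect
from h import *
c=cam('wrist'); save(c,'w1.png'); A=cloud(c); np.save('w1.npy',A)
s=ctrl.get_state(); R=cv2.Rodrigues(s['tool_rot'])[0]; print(s['position'],'yaw',np.degrees(np.arctan2(R[1,1],R[0,1])),R[:,2])
hsv=cv2.cvtColor(c['image'],cv2.COLOR_RGB2HSV)
m=(hsv[...,0]<25)&(hsv[...,1]>70)&(A[...,2]>.148)&(A[...,2]<.166)&(np.abs(A[...,0]-.6)<.12)&(np.abs(A[...,1]-.192)<.06)
rect(A[m],'big wrist')
E
python3 w.py | tail -2
```

```text
[0.59869809 0.19373655 0.24481575] yaw 106.06907836114218 [-1.33589442e-03  1.32310183e-04 -9.99999099e-01]
big wrist 5556 [600.1 190.7] [189.   11.7] ang 15.8 z [0.1541 0.1557 0.1571]
```

View pics/w1.png

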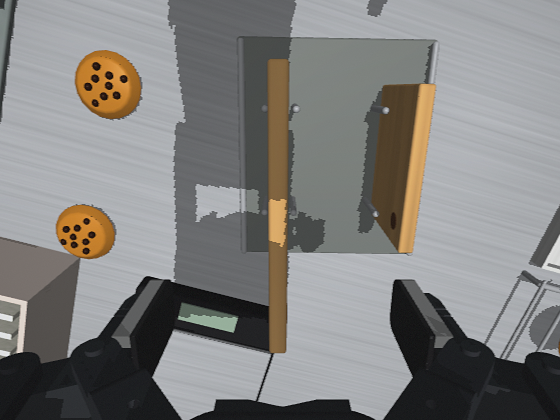

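The wrist view shows the big board's top edge at columns 268–288, between the fingers, with the small board clear to the right. It measures (600.1, 190.7), 15.8°. I'll go down 125 mm and close.

Emit:
servo_tool:
  motion:
    - {"xyz": [1,-3,-20],"delta_rot": [0,0,0],"fingers": 85}
    - {"xyz": [0,0,-20],"delta_rot": [0,0,0],"fingers": 85}
    - {"xyz": [0,0,-20],"delta_rot": [0,0,0],"fingers": 85}
    - {"xyz": [0,0,-20],"delta_rot": [0,0,0],"fingers": 85}
    - {"xyz": [0,0,-20],"delta_rot": [0,0,0],"fingers": 85}
    - {"xyz": [0,0,-15],"delta_rot": [0,0,0],"fingers": 85}
    - {"xyz": [0,0,-10],"delta_rot": [0,0,0],"fingers": 85}
    - {"xyz": [0,0,0],"delta_rot": [0,0,0],"fingers": 85}
    - {"xyz": [0,0,0],"delta_rot": [0,0,0],"fingers": 0}
    - {"xyz": [0,0,0],"delta_rot": [0,0,0],"fingers": 0}
    - {"xyz": [0,0,0],"delta_rot": [0,0,0],"fingers": 0}
    - {"xyz": [0,0,0],"delta_rot": [0,0,0],"fingers": 0}

```text
t: 3.15
position: [0.6014, 0.1899, 0.1213]
tool_rot: [-0.437, 3.109, 0.0]
contact_force: [0.6, -0.0, 0.3]
gripper_width: 0.327
grasp_force: 0.0
```

Emit:
servo_tool:
  motion:
    - {"xyz": [0,0,0],"delta_rot": [0,0,0],"fingers": 0}
    - {"xyz": [0,0,0],"delta_rot": [0,0,0],"fingers": 0}
    - {"xyz": [0,0,0],"delta_rot": [0,0,0],"fingers": 0}
    - {"xyz": [0,0,0],"delta_rot": [0,0,0],"fingers": 0}
    - {"xyz": [0,0,0],"delta_rot": [0,0,0],"fingers": 0}
    - {"xyz": [0,0,0],"delta_rot": [0,0,0],"fingers": 0}

```text
t: 3.75
position: [0.6012, 0.1901, 0.1209]
tool_rot: [-0.437, 3.11, 0.001]
contact_force: [0.1, 0.6, 3.4]
gripper_width: 0.13
grasp_force: 59.3
```

Emit:
servo_tool:
  motion:
    - {"xyz": [0,0,5],"delta_rot": [0,0,0],"fingers": 0}
    - {"xyz": [0,0,10],"delta_rot": [0,0,0],"fingers": 0}
    - {"xyz": [0,0,15],"delta_rot": [0,0,0],"fingers": 0}
    - {"xyz": [0,0,15],"delta_rot": [0,0,0],"fingers": 0}
    - {"xyz": [0,0,15],"delta_rot": [0,0,0],"fingers": 0}
    - {"xyz": [0,0,15],"delta_rot": [0,0,0],"fingers": 0}
    - {"xyz": [0,0,15],"delta_rot": [0,0,0],"fingers": 0}
    - {"xyz": [0,0,15],"delta_rot": [0,0,0],"fingers": 0}
    - {"xyz": [0,0,10],"delta_rot": [0,0,0],"fingers": 0}
    - {"xyz": [0,0,5],"delta_rot": [0,0,0],"fingers": 0}

```text
t: 4.75
position: [0.6014, 0.19, 0.2422]
tool_rot: [-0.437, 3.109, 0.0]
contact_force: [1.4, 0.6, -2.1]
gripper_width: 0.133
grasp_force: 58.5
```

Emit:
servo_tool:
  motion:
    - {"xyz": [-1,-10,0],"delta_rot": [0,0,-1],"fingers": 0}
    - {"xyz": [-2,-20,0],"delta_rot": [0,0,-2],"fingers": 0}
    - {"xyz": [-4,-30,0],"delta_rot": [0,0,-2],"fingers": 0}
    - {"xyz": [-5,-30,0],"delta_rot": [0,0,-2],"fingers": 0}
    - {"xyz": [-5,-30,0],"delta_rot": [0,0,-2],"fingers": 0}
    - {"xyz": [-5,-30,0],"delta_rot": [0,0,-2],"fingers": 0}
    - {"xyz": [-5,-30,0],"delta_rot": [0,0,-2],"fingers": 0}
    - {"xyz": [-5,-30,0],"delta_rot": [0,0,-2],"fingers": 0}
    - {"xyz": [-4,-30,0],"delta_rot": [0,0,-2],"fingers": 0}
    - {"xyz": [-3,-30,0],"delta_rot": [0,0,-2],"fingers": 0}
    - {"xyz": [-1,-17,0],"delta_rot": [0,0,-1],"fingers": 0}
    - {"xyz": [-1,-8,0],"delta_rot": [0,0,0],"fingers": 0}

```text
t: 5.95
position: [0.5591, -0.1067, 0.2395]
tool_rot: [-0.113, -3.138, -0.001]
contact_force: [0.7, 0.1, -2.2]
gripper_width: 0.134
grasp_force: 58.6
```

Emit:
servo_tool:
  motion:
    - {"xyz": [0,0,0],"delta_rot": [0,0,0],"fingers": 0}
    - {"xyz": [0,0,0],"delta_rot": [0,0,0],"fingers": 0}
    - {"xyz": [0,0,0],"delta_rot": [0,0,0],"fingers": 0}

```text
t: 6.25
position: [0.5599, -0.1039, 0.2402]
tool_rot: [-0.107, -3.14, -0.001]
contact_force: [0.3, -0.1, -2.0]
gripper_width: 0.13
grasp_force: 58.6
```

```bash
cat > c.py <<'E'
from m import rect
from h import *
import sys
tag=sys.argv[1]
for n in('top','side'):
    c=cam(n); save(c,n+tag+'.png'); A=cloud(c); hsv=cv2.cvtColor(c['image'],cv2.COLOR_RGB2HSV)
    m=(hsv[...,0]<25)&(hsv[...,1]>60)&(np.abs(A[...,0]-.559)<.13)&(np.abs(A[...,1]+.104)<.08)&(A[...,2]>.03)
    P=A[m]; 
    if len(P)<30: print(n,len(P));continue
    zt=np.percentile(P[:,2],99.5); rect(P,n+' all'); rect(P[P[:,2]>zt-.012],n+' top')
    for z in np.arange(.05,.3,.03):
        q=P[np.abs(P[:,2]-z)<.01]
        if len(q)>30:
            k,b=np.polyfit(q[:,0],q[:,1],1); print('  z',round(z,2),'face y at x=.559',round(1000*(k*.559+b),1),'ang',round(np.degrees(np.arctan(k)),1),'x',np.round(1000*np.percentile(q[:,0],[1,99])))
s=ctrl.get_state(); print(s['position'],s['contact_force'],s['t'])
E
python3 c.py 2 | grep -v edge
```

```text
small top 290 [554.  282.1] [124.6  13.3] ang 14.2 z [0.0997 0.1058 0.1097]
small top(side) 441 [551.3 281.9] [124.3  13.9] ang 14.8 z [0.1007 0.106  0.1086]
rail plate 1167 [ 559.2 -107.6] [231.9  98.4] ang 0.9 z [0.0043 0.0078 0.0115]
rail leaves 403 [ 560.3 -104.4] [ 47.5 143.9] ang 175.7 z [0.0556 0.0742 0.0871]
rail plate(side) 1073 [ 577.2 -145.8] [250.1 238.4] ang 23.0 z [0.0044 0.0082 0.0113]
full plate 854 [ 483.8 -325.2] [126.3 229.6] ang 179.3 z [0.0041 0.0078 0.0115]
full board 366 [ 482.  -316.6] [149.7  13.2] ang 7.8 z [0.1111 0.1174 0.121 ]
top all 8372 [507.6 -86. ] [116.3 176.6] ang 162.4 z [0.2763 0.5677 0.611 ]
top top 1097 [447.6 -72.1] [102.  41.] ang 81.0 z [0.602  0.6058 0.6146]
side all 5012 [560.6 -84.3] [ 91.6 189.3] ang 168.3 z [0.1344 0.2363 0.5094]
side top 131 [518. -33.] [ 4.  58.9] ang 161.8 z [0.5062 0.5134 0.5225]
  z 0.14 face y at x=.559 -97.0 ang -3.9 x [464. 647.]
  z 0.17 face y at x=.559 -97.0 ang -3.8 x [464. 648.]
  z 0.2 face y at x=.559 -97.2 ang -3.7 x [463. 648.]
  z 0.23 face y at x=.559 -97.2 ang -3.7 x [463. 650.]
  z 0.26 face y at x=.559 -97.3 ang -3.7 x [463. 649.]
[ 0.55990581 -0.10399495  0.2402853 ] [-0.1892363   0.02861584 -2.1207915 ] 6.35
```

View pics/side2.png

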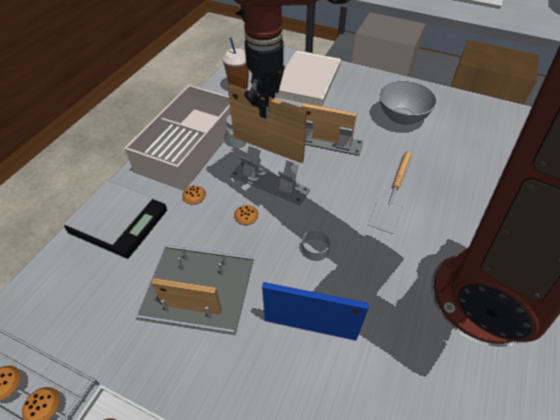

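The side view shows the board held upright above the empty rail. It is centred within about 2 mm and 0.5°. The small board is still standing. Now I'll lower it, slowing at the leaves.

Emit:
servo_tool:
  motion:
    - {"xyz": [0,0,-10],"delta_rot": [0,0,-0.4],"fingers": 0}
    - {"xyz": [0,0,-15],"delta_rot": [0,0,0],"fingers": 0}
    - {"xyz": [0,0,-15],"delta_rot": [0,0,0],"fingers": 0}
    - {"xyz": [0,0,-10],"delta_rot": [0,0,0],"fingers": 0}
    - {"xyz": [0,0,-7],"delta_rot": [0,0,0],"fingers": 0}
    - {"xyz": [0,0,-5],"delta_rot": [0,0,0],"fingers": 0}
    - {"xyz": [0,0,-5],"delta_rot": [0,0,0],"fingers": 0}
    - {"xyz": [0,0,-5],"delta_rot": [0,0,0],"fingers": 0}

```text
t: 7.15
position: [0.5604, -0.1059, 0.169]
tool_rot: [0.119, 3.138, -0.003]
contact_force: [-2.2, -0.9, 7.9]
gripper_width: 0.136
grasp_force: 60.3
```

Emit:
servo_tool:
  motion:
    - {"xyz": [0,0,-5],"delta_rot": [0,0,0],"fingers": 0}
    - {"xyz": [0,0,-5],"delta_rot": [0,0,0],"fingers": 0}
    - {"xyz": [0,0,-5],"delta_rot": [0,0,0],"fingers": 0}
    - {"xyz": [0,0,-5],"delta_rot": [0,0,0],"fingers": 0}

```text
t: 7.55
position: [0.5623, -0.1059, 0.1511]
tool_rot: [0.12, 3.133, -0.003]
contact_force: [-0.3, 0.7, 3.9]
gripper_width: 0.136
grasp_force: 59.6
```

Emit:
servo_tool:
  motion:
    - {"xyz": [0,0,-5],"delta_rot": [0,0,0],"fingers": 0}
    - {"xyz": [0,0,-5],"delta_rot": [0,0,0],"fingers": 0}
    - {"xyz": [0,0,-5],"delta_rot": [0,0,0],"fingers": 0}
    - {"xyz": [0,0,-5],"delta_rot": [0,0,0],"fingers": 0}

```text
t: 7.95
position: [0.5599, -0.1053, 0.128]
tool_rot: [0.12, 3.139, -0.0]
contact_force: [0.5, -1.5, 3.9]
gripper_width: 0.134
grasp_force: 59.6
```

Emit:
servo_tool:
  motion:
    - {"xyz": [0,0,-3],"delta_rot": [0,0,0],"fingers": 0}
    - {"xyz": [0,0,-2],"delta_rot": [0,0,0],"fingers": 0}
    - {"xyz": [0,0,-2],"delta_rot": [0,0,0],"fingers": 0}
    - {"xyz": [0,0,0],"delta_rot": [0,0,0],"fingers": 0}

```text
t: 8.35
position: [0.5592, -0.1051, 0.1229]
tool_rot: [-0.12, -3.137, -0.0]
contact_force: [-5.9, -0.5, 13.6]
gripper_width: 0.134
grasp_force: 61.0
```

```bash
python3 c.py 3 | tail -9
```

```text
top all 5749 [506.2 -84.8] [115.7 183.1] ang 161.0 z [0.3183 0.4519 0.5383]
top top 323 [441.5 -57.9] [65.3 24.8] ang 89.8 z [0.5303 0.5366 0.5436]
side all 5282 [534.8 -93.3] [118.  234.7] ang 168.2 z [0.0396 0.341  0.5134]
side top 90 [454.  -33.5] [25.8 48.8] ang 140.2 z [0.5148 0.5216 0.5322]
  z 0.05 face y at x=.559 -98.2 ang -4.2 x [463. 650.]
  z 0.08 face y at x=.559 -98.1 ang -4.3 x [463. 648.]
  z 0.11 face y at x=.559 -98.4 ang -4.3 x [463. 648.]
  z 0.14 face y at x=.559 -98.5 ang -4.3 x [462. 649.]
[ 0.55916345 -0.10509246  0.12287901] [-5.53055697 -0.14394401 13.94648423] 8.45
```

Upright, aligned and at floor height, so I'll release and retreat.

Emit:
servo_tool:
  motion:
    - {"xyz": [0,0,0],"delta_rot": [0,0,0],"fingers": 85}
    - {"xyz": [0,0,0],"delta_rot": [0,0,0],"fingers": 85}
    - {"xyz": [0,0,0],"delta_rot": [0,0,0],"fingers": 85}
    - {"xyz": [0,0,0],"delta_rot": [0,0,0],"fingers": 85}
    - {"xyz": [0,0,0],"delta_rot": [0,0,0],"fingers": 85}
    - {"xyz": [0,0,0],"delta_rot": [0,0,0],"fingers": 85}
    - {"xyz": [0,0,0],"delta_rot": [0,0,0],"fingers": 85}
    - {"xyz": [0,0,0],"delta_rot": [0,0,0],"fingers": 85}
    - {"xyz": [0,0,10],"delta_rot": [0,0,0],"fingers": 85}
    - {"xyz": [0,0,10],"delta_rot": [0,0,0],"fingers": 85}
    - {"xyz": [0,0,20],"delta_rot": [0,0,0],"fingers": 85}
    - {"xyz": [0,0,30],"delta_rot": [0,0,0],"fingers": 85}

```text
t: 9.65
position: [0.5587, -0.1048, 0.1912]
tool_rot: [-0.12, -3.136, -0.001]
contact_force: [0.6, -0.6, -1.1]
gripper_width: 0.99
grasp_force: 0.0
```

Emit:
servo_tool:
  motion:
    - {"xyz": [0,0,30],"delta_rot": [0,0,0],"fingers": 85}
    - {"xyz": [0,0,30],"delta_rot": [0,0,0],"fingers": 85}
    - {"xyz": [0,0,10],"delta_rot": [0,0,0],"fingers": 85}
    - {"xyz": [0,0,0],"delta_rot": [0,0,0],"fingers": 85}
    - {"xyz": [0,0,0],"delta_rot": [0,0,0],"fingers": 85}

```text
t: 10.15
position: [0.5592, -0.1049, 0.2603]
tool_rot: [-0.12, -3.138, -0.001]
contact_force: [0.5, -0.1, -0.3]
gripper_width: 0.997
grasp_force: 0.0
```

```bash
sed -i 's/(A\[...,2\]>.03)/(A[...,2]>.03)\&(A[...,2]<.19)/' c.py; python3 c.py 4 | tail -9
```

```text
top all 206 [ 571.7 -104.6] [12.9 70.7] ang 176.0 z [0.0388 0.1544 0.161 ]
top top 113 [ 559.6 -104.2] [12.1 46.6] ang 176.0 z [0.1501 0.1574 0.1611]
side all 2467 [556.7 -95.1] [ 30.2 189.4] ang 176.1 z [0.0347 0.1103 0.1592]
side top 453 [ 556.4 -103.1] [ 14.5 187.9] ang 175.2 z [0.1488 0.1568 0.1604]
  z 0.05 face y at x=.559 -98.6 ang -4.1 x [463. 649.]
  z 0.08 face y at x=.559 -98.7 ang -4.0 x [463. 649.]
  z 0.11 face y at x=.559 -98.9 ang -4.0 x [463. 649.]
  z 0.14 face y at x=.559 -99.0 ang -4.1 x [463. 647.]
[ 0.55849612 -0.10472837  0.25896394] [ 0.13236271  0.62650683 -0.41270706] 10.25
```

View pics/side4.png

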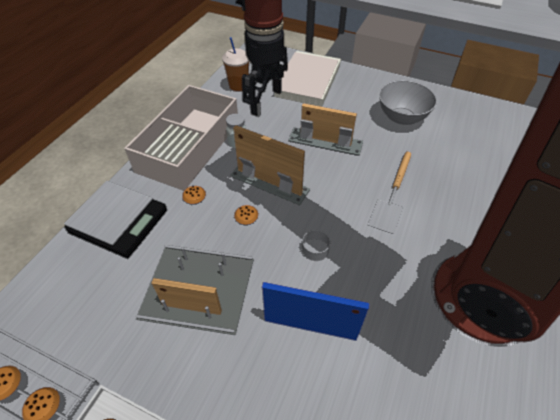

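The board stands in the rail around px (270, 160), with its top at about 0.157 m. The gripper is clear and the small board is unmoved.

```bash
python3 -c "from rig import sign_off; print(sign_off())"
```

```text
the job is handed in; nothing more can be done
None
```

The big board is in the empty clip rail: down on the floor, upright, within about 2 mm of centre by camera, and released. The small board still stands in the draining stand, and I handed the job in at about 10 s; the sign-off gave no verdict.

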